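# Strip the cooling stack and lay out its parts

## Task

The moisture tin has cooled on its wooden rest with the porous stone and the brass weight holding its lid down. Take the stack apart one piece at a time from the top: stand the weight in the recess of the wooden block, lay the stone flat on the middle of the round drying stand, set the tin on the middle of the balance pan, keeping it upright, and last lay the wooden rest slats up on the steel cradle, squarely between its two end lips. Leave everything released and at rest.

Things in the scene. Friction and masses are not known exactly. Their poses are not given: they have to be found in the camera images.
- weight: brass laboratory weight with a knob, 29 mm in diameter, 50 mm tall (0.16 to 0.24 kg), upright on top of the stack; the straight body is the lower 30 mm, above it shoulders and knob narrow. Origin at the centre of its underside, z up
- stone: tan porous stone disc, 39 mm in diameter, 9 mm thick, flat on the tin's lid, under the weight. Origin at the centre of its underside, z up
- tin: closed aluminium moisture tin, 57 mm in diameter, 33 mm tall to the lid that carries the stone (0.06 to 0.13 kg), standing on the wooden rest. Origin at the centre of its underside, z up
- cooling_rest: slatted light wood rest under the tin, 96 mm long (its x axis) by 44 mm wide (its y axis) by 16 mm high: three slats 8 mm thick along x on two cross bars 8 mm thick; slats up; loose on the table (0.09 kg). Grasp it across its 44 mm width. Origin at the centre of its underside, z up
- weight_block: brown wooden block 72 x 72 x 22 mm with one round recess in the middle of its top, 47 mm in diameter and 6 mm deep (recess floor 16 mm above the table); fixed. Origin at the centre of its underside, z up; the recess is on its axis. The weight's place
- drying_stand: white round drying stand with a flat perforated top 60 mm in diameter, 18 mm above the table, no rim; fixed. Origin at the centre of its underside, z up. The stone's place
- balance: white electronic balance, body 130 x 110 mm and 36 mm high with a dark display strip at its front (-x), carrying a flat round steel pan 84 mm in diameter whose top is 48 mm above the table; fixed. Origin on the table under the centre of the pan, z up; the body runs from 75 mm before the pan's centre to 55 mm behind it. The tin's place
- cradle: flat steel plate 120 mm long (its x axis) by 64 mm wide (its y axis), 4 mm thick, with a lip 10 mm high above the table and 4 mm thick along each short end (112 mm between lips), long sides open; fixed. Origin at the centre of its underside, z up. The wooden rest's place, its length along the cradle's length, either way round
Not all that is in view belongs to the job. What is shaped like the tin but blue is not meant.

How it is judged:
By the outcome, as a careful person would: the job done as asked, in the order asked, and still so for the second after the job is handed in, with the robot touching nothing.
It also fails if it takes over 128 s, if anything falls off the work surface, if the arm or the gripper's body presses on something with over 40 N, if the wrist force passes 120 N, or if a joint passes its speed limit or range.

## Robot

A 6-joint arm with a two-finger parallel gripper is mounted at the origin on a cart in front of the work surface, level with it; the furniture and walls round the work are solid. World frame = base frame: x ahead of the robot, y to its left, z up, the work surface at z = 0. Lengths are in mm, angles in rad, forces in N, time in s.
With the tool pointing down it reaches from about 350 to 975 mm from the base axis. Payload 7.1 kg.
Tool frame: the origin (TCP) lies midway between the tips of the shut fingers; the grasp point (between the pads) lies 19 mm behind it; z points along the fingers, y is the line along which they close (so a half turn about z gives the same grasp; the last joint's range is limited). The gripper opens to 88 mm and grips with 3 to 60 N. Pads are 20 mm wide; open, the fingers measure 115 mm over their backs; the gripper's body (75 mm by 178 mm) begins 61 mm behind the grasp point.
Start: joints at [-1.219, 0.423, 1.63, -0, 1.089, -0.019], TCP at [226.492, -582.5, 222.675] pointing down, gripper open.
Joint ranges: [-3, 3], [-0.9, 2.11], [0.09, 2.58], [-1.31, 4.45], [0.11, 2.69], [-2.54, 2.54]. Speed limits (rad/s): [2.39, 2.39, 3.01, 3.14, 3.14, 3.14].

## Interface

Orientations are given as a rotation vector (axis times angle).
In Python, from workcell import status, eyes, ticket gives the robot as it stands.
- The arm moves only by the shell command python3 -m jog 'ROWS' [OPENING]. ROWS is a JSON list of rows, 1 to 5 of them, each an object with the fields tx, ty, tz (the shift in fractions of the full range, 1 being 300 mm), rx, ry, rz (a rotation vector in fractions of the full range, 1 being 360 degrees); a field left out counts as zero; each row shifts and turns the commanded pose from where the row before left it, along the tool's axes as they then stand; what a row does not reach is not made up. A row lasts 1/12 s, in which the tool goes at most 41.7 mm and 0.125 rad, less where a joint would pass 70% of its speed; a pose out of reach is approached as far as the arm can. OPENING is the finger opening in mm, set as the command begins (- or left out keeps the last). The fingers move at their own pace and stop on an object; the grip force is fixed at half the most. Time passes only in rows, so rows that do not move let the fingers close. It prints the time, the measured TCP pose, the force, the opening and the grip force at its end. Shift and turn numbers lie between -1 and 1, and a call with a number outside is refused. Input that does not fit is refused with a message, and nothing moves.
- status.get_obs(): the state, without advancing time (a new reading comes with each control period).
- eyes.get_image(name): name is "side" or "top" or "wrist"; returns a dict with "img" (400x640x3 uint8, red, green, blue), "range_z" (400x640 float32, mm along the optical axis (not along the pixel's ray), 0 where there is no reading), "fx", "fy", "cx", "cy" (pixels), "k1" (the pictures are not rectified: a ray, as slopes to the right and down, at radius r is drawn at 1 + k1 r^2 times it, then the intrinsics apply), "R" (3x3) and "t" (3): a world point X has camera coordinates R X + t. Camera axes: x right, y down, z forward; pixel columns grow to the right and rows downward; lengths in mm; the calibration is good to about 2 mm. A picture is of the moment at which its call begins.
- ticket.close_job(): hands the job in; it is judged then, once.
The state is a dict: "t": time; "qpos": joint angles; "qvel": joint speeds; "joint_torque": joint torques, N m; "ee_pos": TCP position; "orientation": TCP orientation; "ft_force": force on the tool from outside, world axes, zero at the start; "moment": the same for the moment, N m; "width": finger opening in mm; "grasp_force": force on a finger pad.
Only numpy, scipy, OpenCV 4.12 (cv2) and the standard library are available. Lean on these libraries where they do the work, as an engineer would, in place of code of your own. Each camera call takes 0.05 s, during which the arm holds its last target. There are 200 camera calls.

## Working session

There is one attempt and no reset: what is moved stays moved. The work goes in short steps, Python scripts to look and compute and a shell command to move; the robot and the scene stay as the last step left them, time stands still between calls to the robot, and variables do not carry over. Pictures are saved under pics/ and viewed, at most 15 in all, crops included, and the job is handed in when it is done.

```bash
ls; mkdir -p pics
cat > h.py <<'E'
import numpy as np, cv2
from workcell import status, eyes, ticket
def grab(n):
    d=eyes.get_image(n); np.savez(f'/tmp/{n}.npz',**d); return d
def load(n): return dict(np.load(f'/tmp/{n}.npz'))
def ray(d,u,v):
    x=(np.asarray(u,float)-d['cx'])/d['fx'];y=(np.asarray(v,float)-d['cy'])/d['fy'];a,b=x.copy(),y.copy()
    for _ in range(10):
        s=1+d['k1']*(a*a+b*b);a,b=x/s,y/s
    return np.stack([a,b,np.ones_like(a)],-1)
def onz(d,u,v,z):
    R,t=d['R'],d['t'];C=-R.T@t;w=ray(d,u,v)@R
    return C+w*((z-C[2])/w[...,2])[...,None]
def cloud(d):
    v,u=np.mgrid[:400,:640];P=(ray(d,u,v)*d['range_z'][...,None]-d['t'])@d['R'];P[d['range_z']==0]=np.nan;return P
def save(img,name): cv2.imwrite(f'pics/{name}.png',cv2.cvtColor(np.ascontiguousarray(img),cv2.COLOR_RGB2BGR))
E
python3 - <<'E'
from h import *
for n in('top','side'):
    d=grab(n);save(d['img'],n+'0');print(n,-d['R'].T@d['t'],d['R'][2],d['fx'],d['k1'])
print(status.get_obs())
E
```

```text
pics
top [ 509.64129841   53.72383685 1115.53488978] [ 5.78105811e-02  7.96938001e-04 -9.98327252e-01] 497.9199320861391 -0.005893060322386217
side [322.64903536 717.70969906 548.12762037] [ 0.30282707 -0.77627389 -0.55289656] 379.66665300851594 -0.03524632650177469
{'t': 0.1, 'qpos': array([-1.21901511e+00,  4.23763474e-01,  1.63057198e+00, -1.79359748e-05,
        1.08858712e+00, -1.89600487e-02]), 'qvel': array([-2.44469216e-03, -2.66487863e-03, -3.83968268e-03,  3.42408899e-05,
       -1.04778344e-04,  1.12483212e-03]), 'joint_torque': array([-1.68815527e-04, -5.45615780e+01, -2.74327898e+01,  6.45399769e-02,
        1.88244029e-02, -2.12491972e-05]), 'ee_pos': array([ 226.31962703, -582.07199875,  221.99635725]), 'orientation': array([-3.08648198e+00, -5.78801152e-01,  3.70488528e-04]), 'ft_force': array([ 0.34585025, -0.06067202,  0.6916706 ]), 'moment': array([ 0.06988295, -0.03626892,  0.02129159]), 'grasp_force': 0.0, 'width': 87.70224510972598}
```

View pics/top0.png

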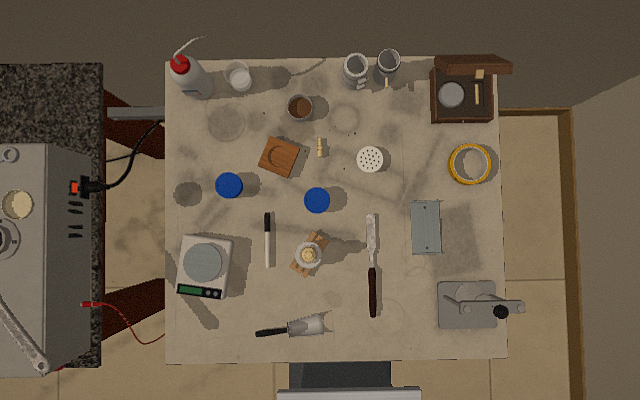

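View pics/side0.png

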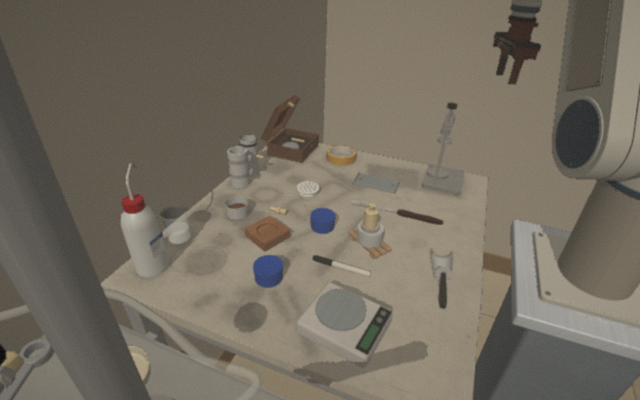

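The top view shows the stack at (308,254), the balance at (205,263) and the recessed block at (279,157). The white perforated stand is at (370,159) and the grey lipped plate (cradle) at (426,227). Tin candidates are blue (229,185), blue (317,200) and aluminium (308,254). The aluminium one fits, since it carries the stone and weight and stands on slats. I'll measure and take one enlarged crop.

Run:
```python
from h import *
d=load('top');P=cloud(d);im=d['img'];hsv=cv2.cvtColor(im,cv2.COLOR_RGB2HSV)
print('table z',np.nanmedian(P[300:330,200:240,2]))
def sub(name,u0,u1,v0,v1,z0,z1,zp):
    Z=P[v0:v1,u0:u1,2];m=((Z>z0)&(Z<z1)).astype(np.uint8)
    n,l,s,c=cv2.connectedComponentsWithStats(m);i=1+s[1:,4].argmax();ys,xs=np.nonzero(l==i)
    X=onz(d,xs+u0,ys+v0,zp)[:,:2].astype(np.float32);r=cv2.minAreaRect(X)
    print(name,len(X),'zmed',np.median(Z[l==i]),'mean',X.mean(0),'rect',r)
sub('weight',285,335,225,280,85,130,108)
sub('stone',285,335,225,280,52,66,58)
sub('tin',285,335,225,280,40,66,49)
sub('rest',280,335,225,285,8,30,16)
sub('block',255,305,130,185,11,35,22)
sub('stand',350,390,140,180,9,30,18)
sub('pan',170,240,225,305,42,60,48)
sub('body',170,240,225,305,25,60,36)
sub('cradle',405,450,190,265,2,20,4)
def big(u,v,w,h,k): return cv2.resize(im[v-h:v+h,u-w:u+w],None,fx=k,fy=k,interpolation=cv2.INTER_CUBIC)
a=[big(308,254,30,30,6),big(279,157,30,30,6)];b=[big(426,227,30,30,6),big(205,265,30,30,6)]
# 360 each
save(cv2.resize(np.vstack([np.hstack(a),np.hstack(b)]),(600,600)),'crop0')
```

```text
table z -0.7236248931838656
weight 157 zmed 92.52508922331863 mean [457.2339   81.30177] rect ((457.05908203125, 80.82038879394531), (27.03089141845703, 26.988309860229492), 44.117679595947266)
stone 113 zmed 57.03091303077517 mean [455.51883  84.11211] rect ((454.4712829589844, 83.21601867675781), (38.069091796875, 37.881370544433594), 88.98332214355469)
tin 416 zmed 50.23684189488785 mean [453.27185   83.772545] rect ((454.0227966308594, 83.4718246459961), (55.45786666870117, 55.18348693847656), 88.98468780517578)
rest 179 zmed 15.498432828551833 mean [482.74088  62.30805] rect ((481.8927917480469, 63.456912994384766), (43.33026123046875, 27.387928009033203), 55.166133880615234)
block 1077 zmed 20.200753167228594 mean [669.2067  146.45776] rect ((669.2649536132812, 146.5153350830078), (72.97062683105469, 72.84770202636719), 66.62702178955078)
stand 559 zmed 17.602409276669388 mean [660.251   -55.15727] rect ((660.2462158203125, -54.97404861450195), (56.50274658203125, 58.423763275146484), 43.92987823486328)
pan 1211 zmed 47.41988861708817 mean [440.9053  309.96933] rect ((441.0166015625, 309.9593200683594), (81.38920593261719, 80.64556121826172), 89.01177215576172)
body 3063 zmed 37.67059672819698 mean [431.15793 310.3494 ] rect ((431.199462890625, 309.9483642578125), (111.00859069824219, 129.31690979003906), 80.98687744140625)
cradle 1209 zmed 4.3097775248992685 mean [ 506.78085 -177.12001] rect ((508.1358947753906, -176.853515625), (129.3405303955078, 68.59220123291016), 0.8534378409385681)
```

View pics/crop0.png

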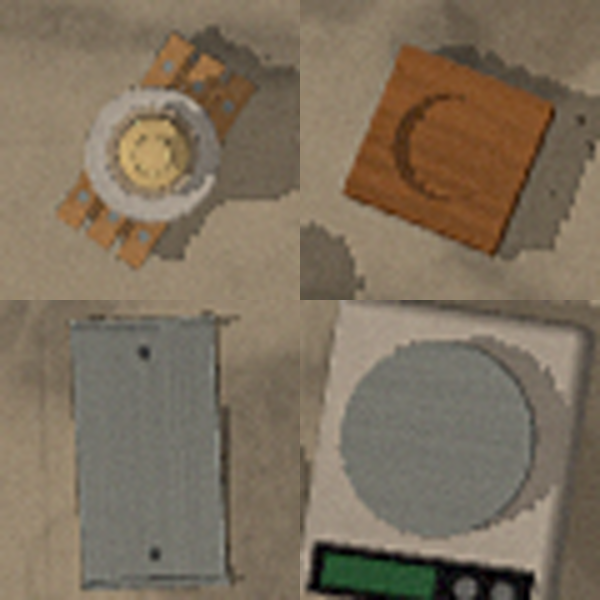

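The crop confirms the aluminium tin with stone and weight on the slatted rest; the recess, lipped plate and pan are also clear. A tall stand sits near the start path at (495,305), so I'll check its height and get the rest's yaw and joint travel.

Run:
```python
from h import *
d=load('top');P=cloud(d);hsv=cv2.cvtColor(d['img'],cv2.COLOR_RGB2HSV)
Q=P[270:335,430:530].reshape(-1,3);Q=Q[Q[:,2]>30];print('stand',Q.min(0),Q.max(0))
for h in(60,100,150,200,300):
    q=Q[Q[:,2]>h]; print(h,len(q),q.min(0) if len(q) else '',q.max(0) if len(q) else '')
s=load('side');S=cloud(s);q=S[95:195,415:470].reshape(-1,3);q=q[(q[:,2]>20)&(q[:,1]<-200)&(q[:,1]>-600)];print('side',q.min(0),q.max(0))
B=P[:,110:500];b=B[(B[...,2]>150)];print('tall anywhere',b.min(0),b.max(0))
w=hsv[225:285,280:335];m=(w[...,0]>5)&(w[...,0]<22)&(w[...,1]>110)
z=P[225:285,280:335,2];m&=(z>6)&(z<24);ys,xs=np.nonzero(m);X=onz(d,xs+280,ys+225,16)[:,:2].astype(np.float32)
print('rest',len(X),cv2.minAreaRect(X))
```

```text
stand [ 343.62577368 -323.44051707   30.00664172] [ 384.71221476 -200.66365674  229.0747372 ]
60 1120 [ 343.62577368 -323.44051707   60.61737639] [ 374.01152045 -200.66365674  229.0747372 ]
100 1076 [ 343.62577368 -323.44051707  101.33695476] [ 374.01152045 -200.66365674  229.0747372 ]
150 968 [ 343.62577368 -323.44051707  161.32157664] [ 368.57847672 -200.66365674  229.0747372 ]
200 179 [ 344.10151148 -274.45911533  213.87885266] [ 367.33918054 -249.31976629  229.0747372 ]
300 0  
side [ 324.13101749 -319.60015968   21.17749659] [ 384.20663292 -200.17003213  226.76741686]
tall anywhere [ 343.62577368 -304.97433362  150.01418384] [933.73744166 466.60093232 239.51857233]
rest 282 ((453.1654357910156, 82.7168197631836), (43.46922302246094, 95.24983215332031), 56.029136657714844)
```

The rows are not in the units I measure in: shifts go in shares of 300 mm and turns go in shares of 360 degrees. I convert before sending: -33 mm is -0.11.

```bash
python3 -m jog '[{"tz": -0.11}, {"tz": -0.11}, {"tz": -0.11}]'; R='x'
python3 -m jog '[{"tx": 0.076, "ty": -0.0893}, {"tx": 0.076, "ty": -0.0893}, {"tx": 0.076, "ty": -0.0893}, {"tx": 0.076, "ty": -0.0893}, {"tx": 0.076, "ty": -0.0893}]'
python3 -m jog '[{"tx": 0.076, "ty": -0.0893}, {"tx": 0.076, "ty": -0.0893}, {"tx": 0.076, "ty": -0.0893}, {"tx": 0.076, "ty": -0.0893}, {"tx": 0.076, "ty": -0.0893}]'
```

```text
t: 0.35
ee_pos: [226.2, -581.8, 321.8]
orientation: [-3.085, -0.579, 0.001]
ft_force: [-0.2, -0.8, -0.3]
width: 87.7
grasp_force: 0.0
t: 0.77
ee_pos: [284.2, -414.5, 321.3]
orientation: [-3.087, -0.578, 0.0]
ft_force: [1.4, 0.5, 0.4]
width: 87.6
grasp_force: 0.0
t: 1.18
ee_pos: [341.8, -248.4, 321.5]
orientation: [-3.088, -0.578, 0.0]
ft_force: [-0.5, -0.8, 1.0]
width: 87.8
grasp_force: 0.0
```

Converted, -26.8 mm is -0.0893, 22.8 mm is 0.076.

```bash
python3 -m jog '[{"tx": 0.076, "ty": -0.0893}, {"tx": 0.076, "ty": -0.0893}, {"tx": 0.076, "ty": -0.0893}, {"tx": 0.076, "ty": -0.0893}, {"tx": 0.076, "ty": -0.0893}]' >/dev/null
python3 -m jog '[{"tx": 0.076, "ty": -0.0893}, {"tx": 0.076, "ty": -0.0893}, {"tx": 0.076, "ty": -0.0893}, {"tx": 0.076, "ty": -0.0893}, {"tx": 0.076, "ty": -0.0893}]' |head -2
python3 -m jog '[{"rz": -0.0193}, {"rz": -0.0193}, {"rz": -0.0193}, {"rz": -0.0193}, {"rz": -0.0193}]' >/dev/null
python3 -m jog '[{"rz": -0.0193}, {"rz": -0.0193}, {"rz": -0.0193}, {"rz": -0.0193}, {"rz": -0.0193}]' >/dev/null
python3 -m jog '[{"rz": -0.0193}, {"rz": -0.0193}, {"rz": -0.0193}, {"rz": -0.0193}, {"rz": -0.0193}]' >/dev/null
python3 -m jog '[{"rz": -0.0193}, {"rz": -0.0193}, {"rz": -0.0193}, {}, {}]'
cat >> h.py <<'E'
from scipy.spatial.transform import Rotation as Ro
def tool(target,yaw_deg=None):
    "rows needed (tool axes) to go to target xyz, tool down with tool-x at yaw"
    o=status.get_obs();R=Ro.from_rotvec(o['orientation']);M=R.as_matrix()
    print('at',o['ee_pos'].round(1),'yaw',np.degrees(np.arctan2(M[1,0],M[0,0])).round(2),'q6',o['qpos'][5].round(2),'need',(M.T@(np.array(target)-o['ee_pos'])).round(1),end=' ')
    if yaw_deg is not None:
        c,s=np.cos(np.radians(yaw_deg)),np.sin(np.radians(yaw_deg))
        print('rot',Ro.from_matrix(M.T@np.array([[c,s,0],[s,-c,0],[0,0,-1]])).as_rotvec().round(3),end='')
    print()
E
python3 - <<'E'
from h import *
d=grab('wrist');save(d['img'],'w0');tool([455,83,321],146)
P=cloud(d);Z=P[...,2]
for n,a,b,zp in(('knob',90,130,108),('stone',53,64,58),('tin',45,53,49)):
    m=(Z>a)&(Z<b)&(np.hypot(P[...,0]-455,P[...,1]-83)<45);ys,xs=np.nonzero(m)
    if len(xs)>5:
        X=onz(d,xs,ys,zp)[:,:2].astype(np.float32);print(n,len(xs),cv2.minEnclosingCircle(X),X.mean(0))
E
```

```text
t: 2.02
ee_pos: [457.2, 84.1, 321.5]
t: 3.68
ee_pos: [457.1, 82.3, 321.5]
orientation: [-0.923, -3.003, 0.0]
ft_force: [-0.2, 0.0, 0.2]
width: 87.1
grasp_force: 0.0
at [457.1  82.3 321.5] yaw 145.81 q6 -0.82 need [ 2.1 -0.6  0.5] rot [-0.    -0.    -0.003]
knob 530 ((453.26251220703125, 83.3092041015625), 13.979990005493164) [453.30722  83.27845]
stone 302 ((454.2936706542969, 83.05441284179688), 19.536712646484375) [447.8265   88.30672]
tin 838 ((453.1153259277344, 82.99689483642578), 29.00948143005371) [448.6753   85.59673]
```

View pics/w0.png

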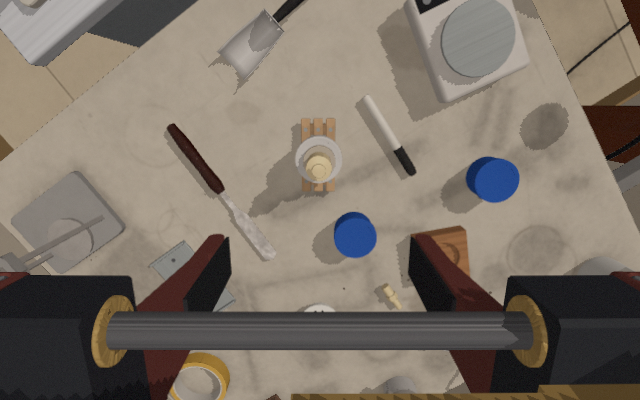

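The picture shows the weight at (318,165) centred on the stone and tin, with the slats vertical in view, so the fingers close across the rest's width.

Converted, 38 mm is 0.1267, 2.9 mm is 0.0097.

```bash
python3 -m jog '[{"tx": 0.0097, "ty": -0.0037, "tz": 0.1}, {"tz": 0.1267}, {"tz": 0.1267}, {"tz": 0.1267}, {"tz": 0.1267}]' >/dev/null
python3 -m jog '[{"tz": 0.12}, {"tz": 0.08}, {"tz": 0.04}, {"tz": 0.015}, {}]'
python3 -m jog '[{}, {}, {}, {}, {}]' 15
python3 -m jog '[{}, {}, {}, {}, {}]' 15
```

```text
t: 4.57
ee_pos: [453.7, 82.9, 62.2]
orientation: [-0.92, -3.002, 0.001]
ft_force: [-0.3, 0.5, -0.5]
width: 87.8
grasp_force: 0.0
t: 4.98
ee_pos: [454.8, 83.1, 63.9]
orientation: [0.918, 3.003, 0.001]
ft_force: [-1.0, 0.0, -0.3]
width: 58.3
grasp_force: 0.0
t: 5.4
ee_pos: [454.2, 83.0, 63.2]
orientation: [-0.917, -3.005, 0.0]
ft_force: [-0.2, -0.7, 1.6]
width: 27.8
grasp_force: 30.0
```

Gripped 5 mm above the weight's underside, which would put the fingertips into the block's rim. I'll regrip 4 mm higher.

Converted, -2 mm is -0.0067.

```bash
python3 -m jog '[{}, {}, {"tz": -0.0067}, {"tz": -0.0067}, {}]' 40
python3 -m jog '[{}, {}, {}, {}, {}]' 15
python3 -m jog '[{"tz": -0.01}, {"tz": -0.0267}, {"tz": -0.0667}, {"tz": -0.1}, {"tz": -0.1}]'
python3 - <<'E'
from h import *
tool([669.3,146.5,160],146)
d=grab('side');S=cloud(d);save(cv2.resize(d['img'][130:280,220:440],None,fx=3,fy=3),'s1')
E
```

```text
t: 5.82
ee_pos: [454.5, 83.1, 67.6]
orientation: [0.917, 3.004, 0.0]
ft_force: [-0.6, 0.6, -0.6]
width: 40.3
grasp_force: 0.0
t: 6.23
ee_pos: [454.2, 83.0, 67.2]
orientation: [-0.918, -3.005, 0.0]
ft_force: [-0.3, -1.2, 1.8]
width: 28.2
grasp_force: 30.0
t: 6.65
ee_pos: [453.3, 82.9, 159.0]
orientation: [-0.917, -3.002, 0.002]
ft_force: [0.9, 0.4, -1.8]
width: 27.8
grasp_force: 30.0
at [453.3  82.9 159. ] yaw 146.04 q6 -0.82 need [-143.7  173.4   -1.6] rot [-0.002 -0.002  0.001]
```

View pics/s1.png

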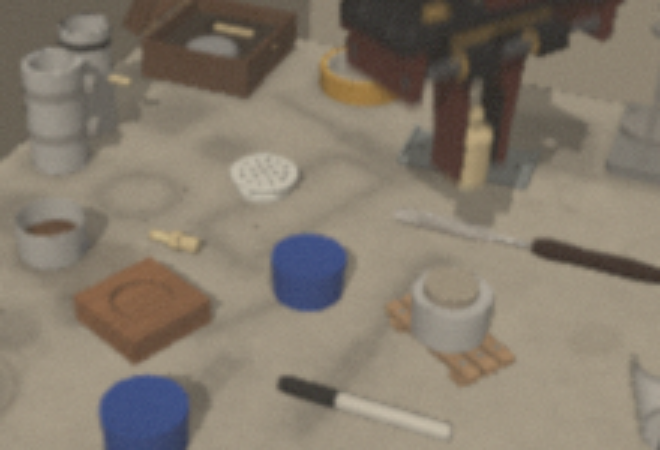

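The picture shows the weight hanging in the fingers at (478,155) and the stone still on the tin at (452,287). Carrying it to the block.

Converted, 24.8 mm is 0.0827, -20.5 mm is -0.0683.

```bash
python3 -m jog '[{"tx": -0.0683, "ty": 0.0827}, {"tx": -0.0683, "ty": 0.0827}, {"tx": -0.0683, "ty": 0.0827}, {"tx": -0.0683, "ty": 0.0827}, {"tx": -0.0683, "ty": 0.0827}]' >/dev/null
python3 -m jog '[{"tx": -0.0683, "ty": 0.0827}, {"tx": -0.069, "ty": 0.082}, {}, {"tz": 0.0833}, {"tz": 0.0833}]'
python3 - <<'E'
from h import *
tool([669.3,146.5,27],146)
d=grab('wrist');P=cloud(d);Z=P[...,2]
m=(Z>10)&(Z<35)&(np.hypot(P[...,0]-669,P[...,1]-146)<60);ys,xs=np.nonzero(m);X=onz(d,xs,ys,22)[:,:2].astype(np.float32);print(len(xs),cv2.minAreaRect(X))
save(d['img'],'w1')
E
```

```text
t: 7.53
ee_pos: [671.4, 146.9, 109.1]
orientation: [0.916, 3.002, 0.002]
ft_force: [0.7, 0.0, -1.6]
width: 28.3
grasp_force: 30.0
at [671.4 146.9 109.1] yaw 146.05 q6 -0.78 need [ 1.7 -1.7 82.1] rot [0.002 0.002 0.001]
8211 ((668.7042846679688, 146.47984313964844), (72.05950164794922, 73.65354919433594), 66.65443420410156)
```

View pics/w1.png

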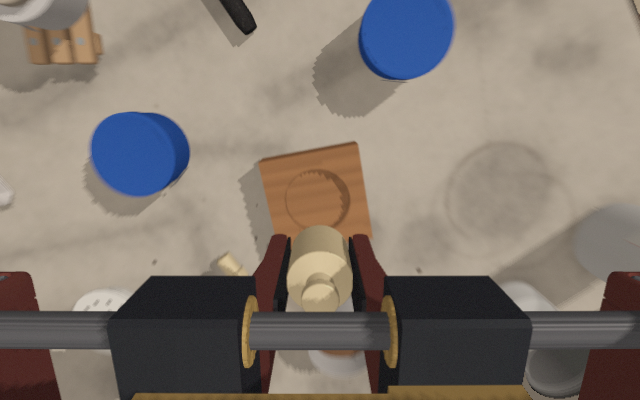

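The wrist view shows the weight upright between the fingers at (320,270) and the recess at (317,198) just ahead. The wrist measurement agrees with the top view to 1 mm, so I'll lower it.

Converted, 20 mm is 0.0667, 12 mm is 0.04.

```bash
python3 -m jog '[{"tx": 0.006, "ty": -0.0053, "tz": 0.0667}, {"tz": 0.0667}, {"tz": 0.0667}, {"tz": 0.04}, {"tz": 0.0133}]' 
python3 -m jog '[{"tz": 0.01}, {"tz": 0.0067}, {"tz": 0.005}, {}, {}]'
```

```text
t: 8.0
ee_pos: [666.1, 145.8, 30.4]
orientation: [-0.917, -3.001, 0.003]
ft_force: [-0.3, 0.2, -2.3]
width: 27.6
grasp_force: 30.0
t: 8.42
ee_pos: [668.4, 146.3, 26.5]
orientation: [0.917, 3.004, 0.001]
ft_force: [0.6, -0.6, -1.8]
width: 28.3
grasp_force: 30.0
```

Converted, 0.5 mm is 0.0017, 0.3 mm is 0.001.

```bash
python3 -m jog '[{"tz": 0.0017}, {"tz": 0.001}, {"tz": 0.001}, {}, {}]' 
python3 -m jog '[{"tz": 0.0013}, {}, {}, {}]'
```

```text
t: 8.83
ee_pos: [668.4, 146.3, 25.6]
orientation: [0.917, 3.004, 0.001]
ft_force: [-1.8, -0.4, 4.9]
width: 28.1
grasp_force: 30.0
t: 9.17
ee_pos: [668.4, 146.3, 25.6]
orientation: [0.917, 3.004, 0.001]
ft_force: [-3.3, -1.1, 8.9]
width: 27.9
grasp_force: 30.0
```

Converted, -35 mm is -0.1167, -30 mm is -0.1.

```bash
python3 -m jog '[{}, {}, {}, {}]' 50
python3 -m jog '[{"tz": -0.0333}, {"tz": -0.1}, {"tz": -0.1167}, {"tz": -0.1167}, {"tz": -0.1}]' >/dev/null
python3 -m jog '[{"tx": 0.0683, "ty": -0.0827}, {"tx": 0.0683, "ty": -0.0827}, {"tx": 0.0683, "ty": -0.0827}, {"tx": 0.0683, "ty": -0.0827}, {"tx": 0.0683, "ty": -0.0827}]' 70 >/dev/null
python3 -m jog '[{"tx": 0.0683, "ty": -0.0827}, {"tx": 0.069, "ty": -0.082}, {"tz": -0.1}, {"tz": -0.1}, {}]'
python3 - <<'E'
from h import *
tool([453.8,83,51.5],146)
d=grab('wrist');P=cloud(d);Z=P[...,2]
for n,a,b,zp in(('stone',54.5,64,58),('tin',45,53,49)):
    m=(Z>a)&(Z<b)&(np.hypot(P[...,0]-455,P[...,1]-83)<45);ys,xs=np.nonzero(m)
    X=onz(d,xs,ys,zp)[:,:2].astype(np.float32);print(n,len(xs),np.median(Z[m]),cv2.minEnclosingCircle(X),X.mean(0))
d=grab('top');save(cv2.resize(d['img'][120:200,240:400],None,fx=5,fy=5),'t2')
E
```

```text
t: 9.5
ee_pos: [668.0, 146.2, 24.1]
orientation: [0.918, 3.005, 0.0]
ft_force: [0.5, 1.2, -0.3]
width: 48.9
grasp_force: 0.0
t: 10.75
ee_pos: [454.3, 83.0, 229.4]
orientation: [0.916, 2.997, 0.006]
ft_force: [1.4, -0.2, 0.9]
width: 70.3
grasp_force: 0.0
at [454.3  83.  229.4] yaw 146.03 q6 -0.82 need [  1.5  -1.3 177.9] rot [0.006 0.006 0.   ]
stone 1294 57.80433608491124 ((454.31292724609375, 82.9477767944336), 19.620529174804688) [454.16348  83.11359]
tin 1420 50.18169131677423 ((453.2220153808594, 83.22101593017578), 29.160812377929688) [450.09772   84.476326]
```

View pics/t2.png

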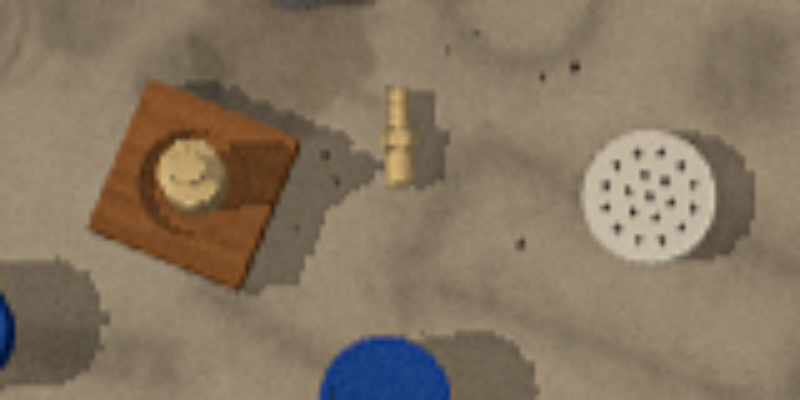

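The picture shows the weight upright in the recess at (190,172). Next the stone, centred at (454.2, 83.0).

Converted, 35 mm is 0.1167, 20 mm is 0.0667.

```bash
python3 -m jog '[{"tz": 0.1167}, {"tz": 0.1167}, {"tz": 0.1167}, {"tz": 0.1167}, {"tz": 0.0667}]' 52 >/dev/null
python3 -m jog '[{"tz": 0.0333}, {"tz": 0.0133}, {"tz": 0.0067}, {}, {}]' 
python3 -c "
from h import *
tool([454.2,83,51.5],146)"
```

```text
t: 11.68
ee_pos: [452.3, 83.0, 48.9]
orientation: [0.917, 3.004, 0.001]
ft_force: [-1.1, 0.1, -0.0]
width: 52.2
grasp_force: 0.1
at [452.3  83.   48.9] yaw 146.05 q6 -0.82 need [-1.5  1.1 -2.6] rot [0.001 0.001 0.001]
```

Converted, -2 mm is -0.0067, -1.5 mm is -0.005.

```bash
python3 -m jog '[{"tx": -0.005, "ty": 0.0037, "tz": -0.0067}, {}, {}]' 
python3 -m jog '[{}, {}, {}, {}, {}]' 25
```

```text
t: 11.93
ee_pos: [454.4, 82.8, 50.7]
orientation: [0.917, 3.003, 0.001]
ft_force: [0.5, 0.1, 0.5]
width: 52.1
grasp_force: 0.0
t: 12.35
ee_pos: [453.8, 82.8, 50.2]
orientation: [0.918, 3.004, 0.0]
ft_force: [-0.3, 1.3, 1.4]
width: 37.3
grasp_force: 30.0
```

Converted, -30 mm is -0.1, -20 mm is -0.0667.

```bash
python3 -m jog '[{"tz": -0.0067}, {"tz": -0.02}, {"tz": -0.0667}, {"tz": -0.1}, {"tz": -0.1}]'
python3 -m jog '[{}]' >/dev/null
python3 - <<'E'
from h import *
tool([660.2,-55,138],146)
d=grab('side');P=cloud(d);Z=P[...,2]
m=(Z>35)&(Z<75)&(np.hypot(P[...,0]-454,P[...,1]-83)<40);print('tin top max',np.percentile(Z[m],[50,90,99]))
d=grab('wrist');P=cloud(d);Z=P[...,2]
m=(Z>10)&(Z<30)&(np.hypot(P[...,0]-660,P[...,1]+55)<45);ys,xs=np.nonzero(m);print(len(xs));X=onz(d,xs,ys,18)[:,:2].astype(np.float32);print(len(X) and cv2.minEnclosingCircle(X))
E
```

```text
t: 12.77
ee_pos: [452.8, 82.6, 138.9]
orientation: [-0.917, -3.003, 0.002]
ft_force: [1.3, -0.3, 0.6]
width: 37.3
grasp_force: 30.0
at [456.7  83.3 143. ] yaw 146.04 q6 -0.82 need [-246.    -1.     6.4] rot [0.005 0.006 0.001]
tin top max [50.11290093 51.56116555 52.86060149]
0
0
```

Converted, -34 mm is -0.1133, -20 mm is -0.0667.

```bash
python3 -m jog '[{"tx": -0.0667}, {"tx": -0.1133}, {"tx": -0.1133}, {"tx": -0.1133}, {"tx": -0.1133}]' >/dev/null
python3 -m jog '[{"tx": -0.1133, "ty": 0.0033}, {"tx": -0.1133}, {"tx": -0.0533}, {"tx": -0.0267}, {}]' >/dev/null
python3 -m jog '[{"tz": 0.0667}, {"tz": 0.0667}, {"tz": 0.0333}, {}, {}]'
python3 - <<'E'
from h import *
tool([660.2,-55,24],146)
d=grab('wrist');P=cloud(d);Z=P[...,2];save(d['img'],'w3')
m=(Z>12)&(Z<30)&(np.hypot(P[...,0]-660,P[...,1]+55)<45);ys,xs=np.nonzero(m);X=onz(d,xs,ys,18)[:,:2].astype(np.float32);print(len(X) and cv2.minEnclosingCircle(X))
d=grab('top');hs=cv2.cvtColor(d['img'],cv2.COLOR_RGB2HSV)
E
```

```text
t: 14.2
ee_pos: [658.8, -54.3, 87.6]
orientation: [-0.916, -3.003, 0.001]
ft_force: [-0.0, -0.8, 0.8]
width: 37.5
grasp_force: 30.0
at [658.8 -54.3  87.6] yaw 146.07 q6 -1.08 need [-1.7  0.2 63.6] rot [-0.001 -0.002  0.001]
((659.6121215820312, -55.796661376953125), 29.880949020385742)
```

View pics/w3.png

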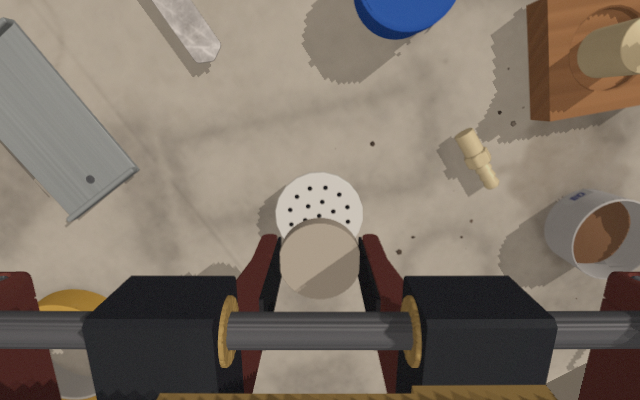

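The wrist view shows the stone level in the fingers at (320,258) and the stand at (319,212), measured at (659.6, -55.8).

Converted, 20 mm is 0.0667, -1.6 mm is -0.0053.

```bash
python3 -m jog '[{"tx": -0.0053, "ty": -0.0007, "tz": 0.0667}, {"tz": 0.0667}, {"tz": 0.05}, {"tz": 0.0267}, {"tz": 0.01}]' >/dev/null
python3 -m jog '[{}, {}, {}]'
python3 -m jog '[{"tz": 0.0023}, {}, {}]'
python3 -m jog '[{"tz": 0.0017}, {}, {}]'
```

```text
t: 14.97
ee_pos: [662.0, -56.1, 23.2]
orientation: [0.917, 3.003, 0.001]
ft_force: [0.6, 0.0, -1.0]
width: 37.2
grasp_force: 30.0
t: 15.22
ee_pos: [661.4, -56.0, 21.9]
orientation: [0.917, 3.004, 0.0]
ft_force: [-0.6, -0.4, -0.3]
width: 37.5
grasp_force: 30.0
t: 15.47
ee_pos: [661.2, -56.0, 21.0]
orientation: [-0.918, -3.005, -0.0]
ft_force: [-0.1, 0.1, 0.9]
width: 37.5
grasp_force: 30.0
```

Converted, 1.2 mm is 0.004, 0.6 mm is 0.002.

```bash
python3 -m jog '[{"tx": 0.004, "tz": 0.002}, {}, {}, {}]'
python3 -m jog '[{"tz": 0.0017}, {}, {}]'
python3 -m jog '[{"tz": 0.0013}, {}, {}]'
```

```text
t: 15.8
ee_pos: [660.2, -55.3, 20.3]
orientation: [-0.918, -3.005, 0.0]
ft_force: [-0.1, 0.3, -0.5]
width: 37.6
grasp_force: 30.0
t: 16.05
ee_pos: [660.2, -55.4, 19.9]
orientation: [-0.918, -3.005, 0.0]
ft_force: [0.1, 0.8, -0.3]
width: 37.3
grasp_force: 30.0
t: 16.3
ee_pos: [660.2, -55.4, 19.7]
orientation: [0.918, 3.004, 0.0]
ft_force: [-0.7, 0.6, 2.8]
width: 37.2
grasp_force: 30.0
```

Converted, -35 mm is -0.1167, 34 mm is 0.1133.

```bash
python3 -m jog '[{}, {}, {}]' 50
python3 -m jog '[{"tz": -0.0333}, {"tz": -0.1}, {"tz": -0.1167}, {"tz": -0.1167}, {"tz": -0.1167}]' >/dev/null
python3 -m jog '[{"tx": 0.0667}, {"tx": 0.1133}, {"tx": 0.1133}, {"tx": 0.1133}, {"tx": 0.1133}]' 84 >/dev/null
python3 -m jog '[{"tx": 0.1133, "ty": -0.0033}, {"tx": 0.1133}, {"tx": 0.0533}, {"tx": 0.0267}, {}]' >/dev/null
python3 -m jog '[{}, {}]'
python3 - <<'E'
from h import *
tool([453.5,83,24],146)
d=grab('wrist');P=cloud(d);Z=P[...,2]
m=(Z>45)&(Z<55)&(np.hypot(P[...,0]-455,P[...,1]-83)<45);ys,xs=np.nonzero(m)
X=onz(d,xs,ys,49)[:,:2].astype(np.float32);print('tin',len(xs),np.median(Z[m]),cv2.minEnclosingCircle(X),X.mean(0))
hs=cv2.cvtColor(d['img'],cv2.COLOR_RGB2HSV);m=(hs[...,0]>5)&(hs[...,0]<22)&(hs[...,1]>110)&(Z>6)&(Z<24)&(np.hypot(P[...,0]-455,P[...,1]-83)<65)
ys,xs=np.nonzero(m);print('rest',len(xs),cv2.minAreaRect(onz(d,xs,ys,16)[:,:2].astype(np.float32)))
d=grab('top');P=cloud(d);Z=P[...,2];m=(Z>22.5)&(Z<33)&(np.hypot(P[...,0]-660,P[...,1]+55)<45);ys,xs=np.nonzero(m);print('stone',len(xs),cv2.minEnclosingCircle(onz(d,xs,ys,27)[:,:2].astype(np.float32)),np.median(Z[m]))
a=cv2.resize(load('wrist')['img'],None,fx=.6,fy=.6);b=cv2.resize(d['img'][140:180,350:390],(240,240));save(np.hstack([a,b]),'w4')
E
```

```text
t: 16.55
ee_pos: [660.2, -55.3, 19.4]
orientation: [-0.917, -3.005, -0.0]
ft_force: [-0.3, 1.0, 0.4]
width: 49.6
grasp_force: 0.0
t: 17.97
ee_pos: [455.7, 82.0, 164.8]
orientation: [0.918, 3.003, 0.001]
ft_force: [-0.3, 0.4, 0.5]
width: 84.0
grasp_force: 0.0
at [455.7  82.  164.8] yaw 146.01 q6 -0.82 need [  2.6  -0.6 140.8] rot [0.001 0.001 0.   ]
tin 3992 49.89540736658477 ((453.4635009765625, 83.00645446777344), 29.207988739013672) [453.09473   83.420296]
rest 127 ((450.7017822265625, 77.66519165039062), (32.82087707519531, 90.09375), 56.16277313232422)
stone 245 ((661.8616333007812, -54.000579833984375), 23.781837463378906) 26.589707767649323
```

View pics/w4.png

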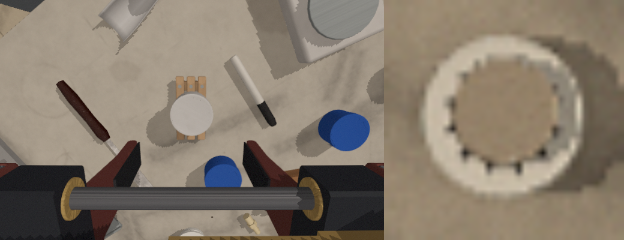

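The picture shows the stone flat and central on the stand, and the bare tin at (191,114). I'll descend on the tin.

Converted, 35 mm is 0.1167, 2.5 mm is 0.0083.

```bash
python3 -m jog '[{"tx": 0.0083, "ty": -0.0017, "tz": 0.0667}, {"tz": 0.1167}, {"tz": 0.1167}, {"tz": 0.1}, {"tz": 0.05}]' >/dev/null
python3 -m jog '[{"tz": 0.0167}, {}, {}, {}]'
python3 -m jog '[{}, {}, {}, {}, {}]' 45
```

```text
t: 18.82
ee_pos: [452.7, 83.4, 25.5]
orientation: [0.918, 3.003, 0.001]
ft_force: [0.6, 0.4, -0.7]
width: 84.0
grasp_force: 0.0
t: 19.23
ee_pos: [451.9, 83.5, 24.9]
orientation: [0.917, 3.004, 0.001]
ft_force: [-1.1, 1.3, 4.5]
width: 55.1
grasp_force: 30.0
```

Converted, -30 mm is -0.1, -22 mm is -0.0733.

```bash
python3 -m jog '[{"tz": -0.0067}, {"tz": -0.02}, {"tz": -0.0667}, {"tz": -0.1}, {"tz": -0.0733}]' >/dev/null
python3 -m jog '[{"tx": 0.0267, "ty": 0.0367, "tz": -0.0333}, {"tx": 0.06, "ty": 0.08}, {"tx": 0.0733, "ty": 0.0967}, {"tx": 0.0733, "ty": 0.0967}, {"tx": 0.0733, "ty": 0.0967}]' >/dev/null
python3 -m jog '[{"tx": 0.0733, "ty": 0.0967}, {"tx": 0.0467, "ty": 0.0633}, {"tx": 0.0233, "ty": 0.0333}, {}, {}]'
python3 - <<'E'
from h import *
tool([441,310,60],146)
d=grab('wrist');P=cloud(d);Z=P[...,2];save(d['img'],'w5')
m=(Z>43)&(Z<56)&(np.hypot(P[...,0]-441,P[...,1]-310)<55);ys,xs=np.nonzero(m);X=onz(d,xs,ys,48)[:,:2].astype(np.float32);print(len(X) and cv2.minEnclosingCircle(X))
E
```

```text
t: 20.48
ee_pos: [439.8, 307.5, 114.4]
orientation: [-0.916, -3.005, 0.001]
ft_force: [-0.8, -0.1, 0.1]
width: 55.3
grasp_force: 30.0
at [439.8 307.5 114.4] yaw 146.1 q6 -0.39 need [ 0.3  2.8 54.4] rot [-0.001 -0.     0.002]
((439.89129638671875, 310.343017578125), 41.72475814819336)
```

View pics/w5.png

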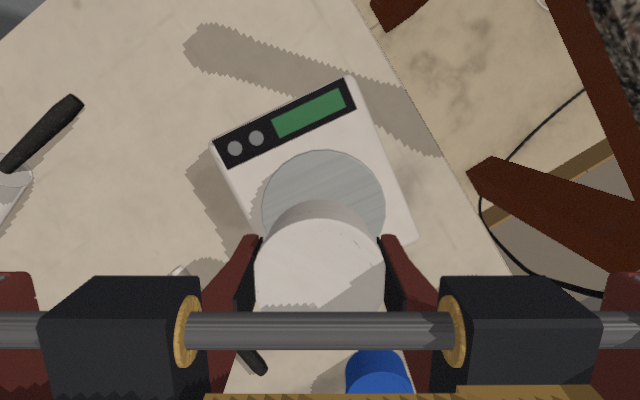

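The wrist view shows the tin upright in the fingers and the pan fully visible, centred at (440.5, 310).

Converted, 18 mm is 0.06, 2.3 mm is 0.0077.

```bash
python3 -m jog '[{"tx": 0.0077, "ty": 0.0073, "tz": 0.05}, {"tz": 0.06}, {"tz": 0.04}, {"tz": 0.02}, {"tz": 0.0067}]' >/dev/null
python3 -m jog '[{}, {}, {}]'
python3 -m jog '[{"tz": 0.0033}, {}, {}]'
python3 -m jog '[{"tz": 0.0033}, {}, {}]'
```

```text
t: 21.2
ee_pos: [440.0, 311.3, 62.1]
orientation: [0.918, 3.004, 0.001]
ft_force: [0.4, 1.2, -1.3]
width: 54.8
grasp_force: 30.0
t: 21.45
ee_pos: [439.6, 311.3, 60.8]
orientation: [0.917, 3.004, 0.001]
ft_force: [0.3, 0.1, -0.6]
width: 55.2
grasp_force: 30.0
t: 21.7
ee_pos: [439.5, 311.2, 59.4]
orientation: [-0.917, -3.005, 0.0]
ft_force: [-0.0, -0.9, -1.0]
width: 54.9
grasp_force: 30.0
```

Converted, 1 mm is 0.0033, -0.5 mm is -0.0017.

```bash
python3 -m jog '[{"tx": -0.0017, "ty": -0.0013, "tz": 0.0033}, {"tz": 0.0017}, {}, {}]'
python3 -m jog '[{"tz": 0.002}, {}, {}]'
python3 -m jog '[{"tz": 0.0013}, {}, {}]'
```

```text
t: 22.03
ee_pos: [439.7, 310.5, 57.9]
orientation: [-0.918, -3.004, 0.0]
ft_force: [0.0, 0.4, 0.5]
width: 54.9
grasp_force: 30.0
t: 22.28
ee_pos: [439.7, 310.6, 57.3]
orientation: [-0.918, -3.005, 0.0]
ft_force: [0.5, 0.0, -0.7]
width: 55.0
grasp_force: 30.0
t: 22.53
ee_pos: [439.7, 310.6, 57.0]
orientation: [-0.918, -3.005, 0.0]
ft_force: [-0.1, 0.2, -0.7]
width: 54.9
grasp_force: 30.0
```

Converted, 0.4 mm is 0.0013.

```bash
python3 -m jog '[{"tz": 0.0013}, {}, {}]' | grep -E 'ee|ft'
python3 -m jog '[{"tz": 0.0013}, {}, {}]'| grep -E 'ee|ft'
```

```text
ee_pos: [439.7, 310.6, 56.9]
ft_force: [-1.7, -0.5, 5.3]
ee_pos: [439.7, 310.6, 56.9]
ft_force: [-3.4, -1.2, 9.6]
```

Converted, -0.6 mm is -0.002.

```bash
python3 -m jog '[{"tz": -0.002}, {}, {}, {}]' 78
python3 -m jog '[{"tz": -0.0333}, {"tz": -0.0833}, {"tz": -0.1167}, {"tz": -0.1167}, {"tz": -0.0667}]' >/dev/null
python3 -m jog '[{"tx": -0.0267, "ty": -0.0367}, {"tx": -0.06, "ty": -0.08}, {"tx": -0.0733, "ty": -0.0967}, {"tx": -0.0733, "ty": -0.0967}, {"tx": -0.0733, "ty": -0.0967}]' >/dev/null
python3 -m jog '[{"tx": -0.0733, "ty": -0.0967}, {"tx": -0.0467, "ty": -0.0633}, {"tx": -0.0283, "ty": -0.0417}, {}, {}]'
python3 - <<'E'
from h import *
tool([453.2,82.8,6],146)
d=grab('wrist');P=cloud(d);Z=P[...,2]
hs=cv2.cvtColor(d['img'],cv2.COLOR_RGB2HSV);m=(hs[...,0]>5)&(hs[...,0]<22)&(hs[...,1]>90)&(Z>5)&(Z<24)&(np.hypot(P[...,0]-455,P[...,1]-83)<65)
ys,xs=np.nonzero(m);print('rest',len(xs),cv2.minAreaRect(onz(d,xs,ys,16)[:,:2].astype(np.float32)))
a=cv2.resize(d['img'],None,fx=.6,fy=.6)
d=grab('top');P=cloud(d);Z=P[...,2];m=(Z>74)&(Z<90)&(np.hypot(P[...,0]-441,P[...,1]-310)<45);ys,xs=np.nonzero(m);X=onz(d,xs,ys,81)[:,:2].astype(np.float32);print('tin',len(xs),cv2.minEnclosingCircle(X),X.mean(0),np.median(Z[m]))
b=cv2.resize(d['img'][230:300,170:240],(240,240));save(np.hstack([a,b]),'w6')
E
```

```text
t: 23.37
ee_pos: [439.7, 310.6, 56.6]
orientation: [-0.918, -3.005, 0.0]
ft_force: [-0.0, 0.4, -0.6]
width: 76.8
grasp_force: 0.0
t: 24.62
ee_pos: [450.5, 82.2, 181.5]
orientation: [-0.921, -3.003, 0.0]
ft_force: [0.1, 0.3, -0.8]
width: 78.0
grasp_force: 0.0
at [450.5  82.2 181.5] yaw 145.9 q6 -0.82 need [ -2.    2.1 175.5] rot [-0.    -0.001 -0.002]
rest 3664 ((452.2124938964844, 82.53614044189453), (43.07653045654297, 93.93731689453125), 55.88947677612305)
tin 630 ((441.34527587890625, 309.3314514160156), 29.649105072021484) [441.13437 309.25403] 80.96790697893543
```

View pics/w6.png

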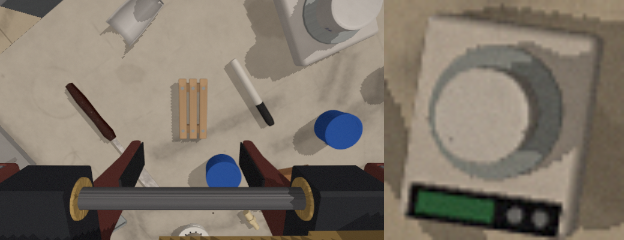

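The picture shows the tin standing on the middle of the pan and the bare rest at (193,109), with its sides clear. I'll grasp it across its width.

Converted, 38 mm is 0.1267, 1.5 mm is 0.005.

```bash
python3 -m jog '[{"tx": -0.0047, "ty": 0.005, "tz": 0.1}, {"tz": 0.1267}, {"tz": 0.1267}, {"tz": 0.1167}, {"tz": 0.06}]' 66 >/dev/null
python3 -m jog '[{"tz": 0.0267}, {"tz": 0.0067}, {}, {}, {}]'
```

```text
t: 25.55
ee_pos: [454.1, 83.8, 14.1]
orientation: [0.916, 3.002, 0.002]
ft_force: [0.1, -0.1, 0.2]
width: 66.0
grasp_force: 0.0
```

Converted, 4 mm is 0.0133, 2 mm is 0.0067.

```bash
python3 -m jog '[{"ty": -0.0033, "tz": 0.0133}, {"tz": 0.0067}, {"tz": 0.0017}, {}, {}]'
python3 -m jog '[{}, {}, {}, {}, {}]' 35
```

```text
t: 25.97
ee_pos: [452.4, 82.5, 6.3]
orientation: [0.918, 3.004, 0.0]
ft_force: [0.1, 0.5, 0.2]
width: 65.6
grasp_force: 0.0
t: 26.38
ee_pos: [452.4, 82.6, 6.3]
orientation: [0.918, 3.005, 0.0]
ft_force: [0.2, 0.1, 1.0]
width: 43.5
grasp_force: 30.0
```

The rows are not in the units I measure in: shifts go in shares of 300 mm and turns go in shares of 360 degrees. I convert before sending: -35 mm is -0.1167, -30 mm is -0.1.

```bash
python3 -m jog '[{"tz": -0.01}, {"tz": -0.0333}, {"tz": -0.1}, {"tz": -0.1167}, {"tz": -0.1167}]' >/dev/null
python3 -m jog '[{"tx": -0.0333, "ty": -0.0333, "tz": -0.0333}, {"tx": -0.08, "ty": -0.08}, {"tx": -0.08, "ty": -0.08}, {"tx": -0.08, "ty": -0.08}, {"tx": -0.08, "ty": -0.08}]' >/dev/null
python3 -m jog '[{"tx": -0.08, "ty": -0.08}, {"tx": -0.05, "ty": -0.05}, {}, {"rz": -0.0159}, {"rz": -0.0191}]' >/dev/null
python3 -m jog '[{"rz": -0.0191}, {"rz": -0.0191}, {"rz": -0.0159}, {"rz": -0.0048}, {}]'
python3 -m jog '[{}, {}]' >/dev/null
python3 - <<'E'
from h import *
tool([507,-177,40],180)
d=grab('wrist');P=cloud(d);Z=P[...,2];save(d['img'],'w7')
print([P[v,u].round(1).tolist() for v,u in((100,320),(150,320),(200,320))])
E
```

```text
t: 28.05
ee_pos: [491.2, -117.9, 129.8]
orientation: [-0.002, -3.141, -0.0]
ft_force: [0.1, -0.4, -0.8]
width: 44.1
grasp_force: 30.0
at [ 491.5 -118.3  129.6] yaw 179.79 q6 -1.83 need [-15.7 -58.7  89.6] rot [ 0.     0.    -0.004]
[[417.8, -117.9, 0.7], [457.0, -118.1, 1.2], [460.8, -118.4, 139.6]]
```

View pics/w7.png

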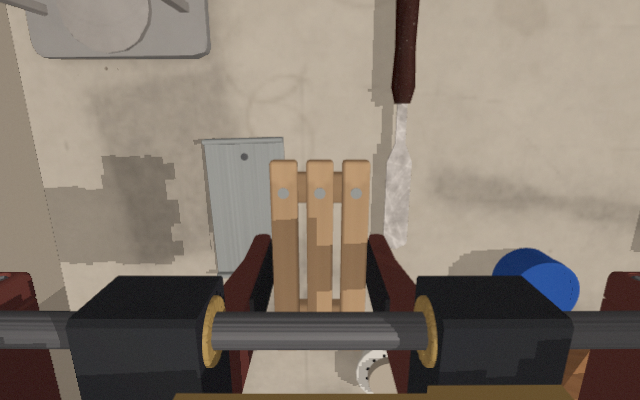

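The wrist view shows the cradle with its near lip running from (203,142) to (284,137) and its left edge running down to (217,272), slightly turned. The rest hangs level in the fingers. I'll get the cradle's pose from its edges in the top and wrist pictures.

Run:
```python
from h import *
ref=load('top')  # last top grab
d=ref;P=cloud(d);im=d['img'].astype(int)
w=im[190:265,400:452];sat=w.max(2)-w.min(2);m=((w[...,2]>=w[...,0]-2)).astype(np.uint8)   # bluish-grey steel vs warm table
m=cv2.morphologyEx(m,cv2.MORPH_OPEN,np.ones((3,3)));n,l,s,c=cv2.connectedComponentsWithStats(m);i=1+s[1:,4].argmax();ys,xs=np.nonzero(l==i)
X=onz(d,xs+400,ys+190,5)[:,:2].astype(np.float32);print('top',s[i],cv2.minAreaRect(X))
h=load('wrist');im=h['img'].astype(int)
def lsd(d,u0,u1,v0,v1,k,minlen,z):
    g=cv2.cvtColor(cv2.resize(d['img'][v0:v1,u0:u1],None,fx=k,fy=k,interpolation=cv2.INTER_CUBIC),cv2.COLOR_RGB2GRAY)
    L=cv2.createLineSegmentDetector().detect(g)[0][:,0]/k+[u0,v0,u0,v0]
    for a in L:
        A,B=onz(d,a[[0,2]],a[[1,3]],z)[:,:2]
        if np.hypot(*(B-A))>minlen: print(a.round(0),A.round(1),B.round(1),'ang',(np.degrees(np.arctan2(*(B-A)[::-1]))%180).round(1),np.hypot(*(B-A)).round(0))
print('wrist z4');lsd(h,190,295,125,285,2,25,4)
print('top z4');lsd(d,400,452,190,265,4,25,4)
```

```text
Traceback (most recent call last):
ValueError: attempt to get argmax of an empty sequence
```

```bash
cat > lsd.py <<'E'
from h import *
def lsd(d,u0,u1,v0,v1,k,minlen,z):
    g=cv2.cvtColor(cv2.resize(d['img'][v0:v1,u0:u1],None,fx=k,fy=k,interpolation=cv2.INTER_CUBIC),cv2.COLOR_RGB2GRAY)
    L=cv2.createLineSegmentDetector().detect(g)[0][:,0]/k+[u0,v0,u0,v0]
    for a in L:
        A,B=onz(d,a[[0,2]],a[[1,3]],z)[:,:2]
        if np.hypot(*(B-A))>minlen: print(a.round(0),A.round(1),B.round(1),'ang',(np.degrees(np.arctan2(*(B-A)[::-1]))%180).round(1),np.hypot(*(B-A)).round(0))
E
python3 - <<'E'
from lsd import *
d=load('top');w=cv2.cvtColor(d['img'],cv2.COLOR_RGB2HSV)[190:265,400:452];print(w[38,26],w[38,3])
m=(w[...,0].astype(int)>40).astype(np.uint8)
n,l,s,c=cv2.connectedComponentsWithStats(m);i=1+s[1:,4].argmax();ys,xs=np.nonzero(l==i)
X=onz(d,xs+400,ys+190,4)[:,:2].astype(np.float32);print('top',s[i],cv2.minAreaRect(X),X.mean(0))
print('wrist z4');lsd(load('wrist'),190,295,125,285,2,25,4)
print('top z4');lsd(d,400,452,190,265,4,25,4)
E
```

```text
[30 18 83] [ 19  69 111]
top [23 17  4  4  7] ((548.1013793945312, -177.0912628173828), (6.281770706176758, 6.356937408447266), 43.64724349975586) [ 548.5821  -176.94519]
wrist z4
[190. 276. 220. 276.] [ 567.3 -233.6] [ 567.7 -206.9] ang 89.3 27.0
[243. 261. 255. 236.] [ 553.6 -186.1] [ 530.1 -174.2] ang 153.1 26.0
[272. 240. 273. 284.] [ 533.5 -159.8] [ 575.9 -160.1] ang 179.7 42.0
[212. 138. 283. 136.] [ 446.6 -203.9] [ 445.4 -147.6] ang 91.2 56.0
[204. 145. 218. 267.] [ 452.  -210.9] [ 559.3 -208.3] ang 1.4 107.0
[282. 138. 203. 140.] [ 447.  -148.6] [ 448.5 -211.6] ang 91.3 63.0
[272. 237. 268. 163.] [ 531.2 -159.9] [ 467.3 -160.1] ang 0.2 64.0
[271. 163. 273. 219.] [ 467.3 -158.2] [ 514.8 -158.2] ang 180.0 48.0
top z4
[412. 255. 412. 242.] [ 445.6 -145.5] [ 473.3 -146.6] ang 177.7 28.0
[451. 255. 440. 255.] [ 443.9 -233.8] [ 444.5 -208.8] ang 88.7 25.0
```

```bash
python3 - <<'E'
from lsd import *
d=load('top');w=cv2.cvtColor(d['img'],cv2.COLOR_RGB2HSV)[190:265,400:452]
m=(w[...,1]<42).astype(np.uint8)
n,l,s,c=cv2.connectedComponentsWithStats(m);i=1+s[1:,4].argmax();ys,xs=np.nonzero(l==i)
for z in(4,10):
    X=onz(d,xs+400,ys+190,z)[:,:2].astype(np.float32);print('top',s[i],cv2.minAreaRect(X),X.mean(0))
print('wrist z10');lsd(load('wrist'),190,295,125,160,2,40,10)
E
python3 -m jog '[{"ty": 0.0667}, {"ty": 0.0667, "tz": -0.0667}, {"ty": 0.0667, "tz": -0.0667}, {"tz": -0.1}, {}]'
python3 -m jog '[{}, {}]' >/dev/null
python3 - <<'E'
from lsd import *
tool([507,-177,40],181.4)
d=grab('wrist');save(d['img'],'w8')
E
```

```text
top [  10   10   32   55 1542] ((506.2861633300781, -177.55690002441406), (120.36358642578125, 63.95515060424805), 1.3998973369598389) [ 506.593   -177.53687]
top [  10   10   32   55 1542] ((506.3042907714844, -176.3084716796875), (119.7138442993164, 63.609920501708984), 1.3998970985412598) [ 506.60944 -176.28842]
wrist z10
[212. 138. 283. 136.] [ 446.  -202.2] [ 444.9 -147. ] ang 91.2 55.0
[282. 138. 203. 140.] [ 446.5 -148. ] [ 447.9 -209.7] ang 91.3 62.0
t: 28.68
ee_pos: [494.5, -58.0, 203.8]
orientation: [0.003, 3.134, -0.001]
ft_force: [2.2, 0.3, -0.2]
width: 43.5
grasp_force: 30.0
at [491.4 -58.7 198.9] yaw 179.82 q6 -1.71 need [ -16.1 -118.3  158.9] rot [ 0.    -0.    -0.028]
```

View pics/w8.png

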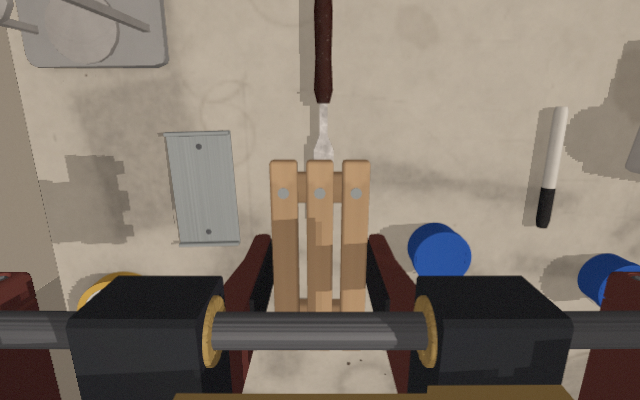

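Run:
```python
from lsd import *
d=load('wrist');w=cv2.cvtColor(d['img'],cv2.COLOR_RGB2HSV)[115:260,150:255]
m=(w[...,1]<42).astype(np.uint8)
n,l,s,c=cv2.connectedComponentsWithStats(m);i=1+s[1:,4].argmax();ys,xs=np.nonzero(l==i)
X=onz(d,xs+150,ys+115,4)[:,:2].astype(np.float32);print('wrist',s[i],cv2.minAreaRect(X),X.mean(0))
# rest: far end of slats, top face near world z of tcp+10
o=status.get_obs();zt=o['ee_pos'][2]-6.3+16
print(onz(d,[272,320,367],[162,161,162],zt).round(1), o['ee_pos'])
tool([506.2,-177.2,100],181.4)
```

```text
wrist [   0    0  105  145 9761] ((508.4779357910156, -179.39456176757812), (107.90921783447266, 164.5801544189453), 82.52196502685547) [ 506.30124 -177.12244]
[[443.9 -79.5 208.1]
 [443.5 -58.8 208.1]
 [444.  -38.6 208.1]] [491.01969481 -58.76021551 198.35761354]
at [491.  -58.8 198.4] yaw 179.81 q6 -1.71 need [ -15.7 -118.4   98.3] rot [ 0.    -0.002 -0.028]
```

Converted, -30 mm is -0.1, -25 mm is -0.0833, -0.028 rad is -0.0045.

```bash
python3 -m jog '[{"tx": -0.0167, "ty": -0.0667, "rz": -0.0045}, {"tx": -0.0167, "ty": -0.1}, {"tx": -0.0167, "ty": -0.1, "tz": 0.0333}, {"ty": -0.0833, "tz": 0.0667}, {"ty": -0.0433, "tz": 0.0833}]' >/dev/null
python3 -m jog '[{"tz": 0.0833}, {"tz": 0.05}, {}, {}, {}]'
python3 - <<'E'
from h import *
tool([505.8,-177.2,14],181.4)
d=grab('wrist');save(d['img'],'w9')
E
```

```text
t: 29.73
ee_pos: [509.3, -176.5, 104.4]
orientation: [0.039, -3.141, -0.0]
ft_force: [0.9, 0.4, -0.3]
width: 43.9
grasp_force: 30.0
at [ 509.3 -176.5  104.4] yaw -178.57 q6 -1.95 need [ 3.5 -0.6 90.4] rot [ 0.    -0.     0.001]
```

View pics/w9.png

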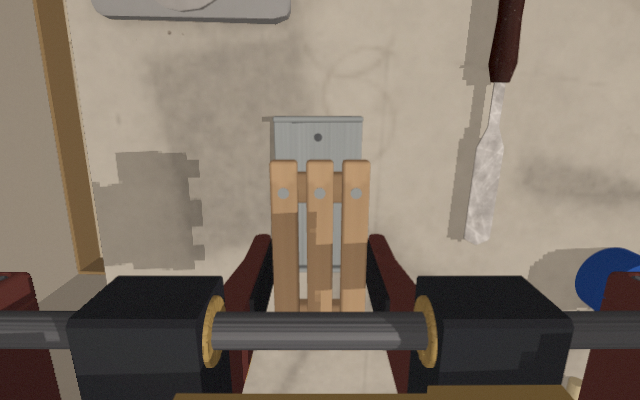

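The wrist view shows the slats parallel to the cradle and aligned with it. I'll lower the rest.

Converted, 25 mm is 0.0833, 20 mm is 0.0667.

```bash
python3 -m jog '[{"tx": 0.0067, "ty": -0.0017, "tz": 0.0667}, {"tz": 0.0833}, {"tz": 0.0667}, {"tz": 0.0267}, {"tz": 0.0067}]' >/dev/null
python3 -m jog '[{}, {}, {}, {}, {}]'
python3 -c "
from h import *
tool([505.8,-177.2,14],181.4)"
```

```text
t: 30.62
ee_pos: [507.8, -177.1, 30.1]
orientation: [-0.04, 3.14, -0.001]
ft_force: [-0.2, 0.1, -1.0]
width: 43.5
grasp_force: 30.0
at [ 507.8 -177.1   30.1] yaw -178.55 q6 -1.95 need [ 2.   0.  16.1] rot [-0.001  0.001  0.001]
```

Converted, 8 mm is 0.0267, 6 mm is 0.02.

```bash
python3 -m jog '[{"tx": 0.005, "tz": 0.0267}, {"tz": 0.02}, {"tz": 0.0067}, {}, {}]'
python3 -m jog '[{"tz": 0.005}, {}, {}, {}]'
python3 -m jog '[{"tz": 0.0027}, {}, {}, {}]'
```

```text
t: 31.03
ee_pos: [505.4, -176.9, 12.8]
orientation: [0.04, -3.14, -0.001]
ft_force: [0.7, -0.5, -0.9]
width: 43.4
grasp_force: 30.0
t: 31.37
ee_pos: [505.9, -177.0, 11.9]
orientation: [-0.04, 3.141, -0.0]
ft_force: [-0.5, 0.6, -0.9]
width: 43.4
grasp_force: 30.0
t: 31.7
ee_pos: [505.7, -177.0, 11.0]
orientation: [0.04, -3.141, -0.0]
ft_force: [-0.0, 0.3, -0.9]
width: 43.8
grasp_force: 30.0
```

Converted, 0.5 mm is 0.0017.

```bash
python3 -m jog '[{"tz": 0.0017}, {}, {}]'|grep -E 'ee|ft'
python3 -m jog '[{"tz": 0.0013}, {}, {}]'|grep -E 'ee|ft'
python3 -m jog '[{"tz": 0.001}, {}, {}]'|grep -E 'ee|ft'
```

```text
ee_pos: [505.7, -177.0, 10.4]
ft_force: [-0.4, -0.1, -0.7]
ee_pos: [505.8, -177.0, 10.3]
ft_force: [-1.1, 0.8, 4.5]
ee_pos: [505.8, -177.0, 10.3]
ft_force: [-2.8, 1.8, 7.7]
```

Contact. Releasing, retreating straight up, then a check of everything.

```bash
python3 -m jog '[{"tz": -0.0017}, {}, {}, {}]' 62
python3 -m jog '[{"tz": -0.0267}, {"tz": -0.0833}, {"tz": -0.1167}, {"tz": -0.1167}, {"tz": -0.1167}]' >/dev/null
python3 -m jog '[{"ty": 0.0667, "tz": -0.1167}, {"ty": 0.1167, "tz": -0.0667}, {"ty": 0.1167}, {"ty": 0.0667}, {}]' 
python3 -m jog '[{}, {}, {}, {}]' >/dev/null
python3 - <<'E'
from h import *
d=grab('wrist');P=cloud(d);Z=P[...,2];c=np.hypot(P[...,0]-506,P[...,1]+177)<75
m=(Z>14)&(Z<27)&c;ys,xs=np.nonzero(m);X=onz(d,xs,ys,20)[:,:2].astype(np.float32);print('rest',len(xs),np.median(Z[m]),cv2.minAreaRect(X))
a=cv2.resize(d['img'],(384,240))
t=grab('top');P=cloud(t);Z=P[...,2]
for n,x,y,r,z0,z1,zp in(('rest',506,-177,70,14,27,20),('tin',441,310,45,74,90,81),('stone',660,-55,30,23.5,33,27),('weight',669,146,30,52,75,66)):
    m=(Z>z0)&(Z<z1)&(np.hypot(P[...,0]-x,P[...,1]-y)<r);ys,xs=np.nonzero(m)
    if len(xs)>3: X=onz(t,xs,ys,zp)[:,:2].astype(np.float32);print(n,len(xs),np.median(Z[m]),cv2.minAreaRect(X))
save(np.vstack([np.hstack([a,cv2.resize(t['img'][190:265,389:464],(240,240))]),cv2.resize(t['img'][110:310,160:520][:, :],(624,347))]),'f')
E
```

```text
t: 32.78
ee_pos: [505.7, -177.0, 10.2]
orientation: [0.039, -3.141, -0.0]
ft_force: [-1.1, -0.0, 0.5]
width: 61.2
grasp_force: 0.0
t: 33.62
ee_pos: [502.6, -64.1, 204.4]
orientation: [-0.044, 3.14, 0.001]
ft_force: [1.0, -0.1, 0.2]
width: 62.1
grasp_force: 0.0
rest 3863 19.967501815890284 ((505.6553955078125, -176.46823120117188), (95.4984130859375, 45.16960144042969), 1.4748058319091797)
tin 626 81.09474029591735 ((441.1527404785156, 309.26116943359375), (55.903411865234375, 57.577301025390625), 89.85233306884766)
stone 227 26.89419307714503 ((661.7210083007812, -54.70182418823242), (37.41183090209961, 37.68091583251953), 88.70072937011719)
weight 61 64.17061509253487 ((667.3710327148438, 144.38458251953125), (21.932424545288086, 20.81378936767578), 57.88358688354492)
```

View pics/f.png

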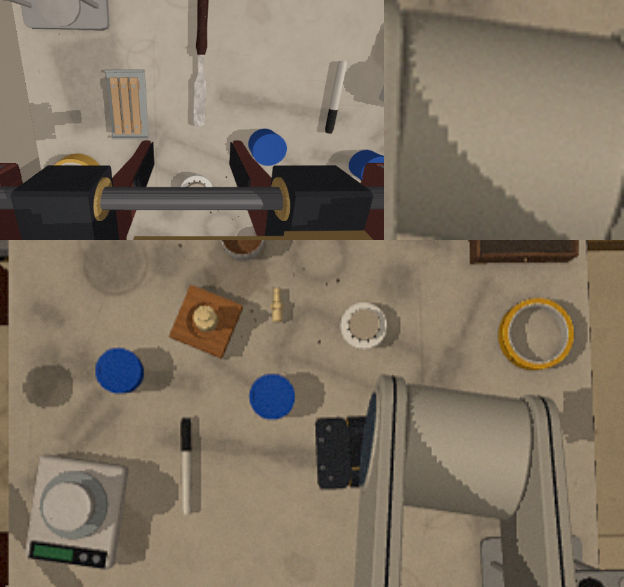

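The final picture shows the rest, slats up, between the cradle's lips at (125,103), within 1 mm and 0.1°. The weight is in the recess, the stone is on its stand and the tin is on the pan, with the arm clear of everything.

```bash
python3 -c "
from workcell import ticket
print(ticket.close_job())"
```

```text
the job is handed in; nothing more can be done
None
```

The job is handed in, taken apart in the order asked: the weight is in the block's recess, the stone is on the drying stand, the tin is upright on the balance pan, and the wooden rest is slats up between the cradle's lips, all released at about 34 s on the robot clock.

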